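# Trip-test the residual-current breaker of the bench supply box

## Robot

A 7-joint arm with a two-finger parallel gripper is mounted at the origin on a cart in front of the work surface, level with it; the furniture and walls round the work are solid. World frame = base frame: x ahead of the robot, y to its left, z up, the work surface at z = 0. Lengths are in m, angles in rad, forces in N, time in s.
With the tool pointing down it reaches from about 0.4 to 0.875 m from the base axis. Payload 19.3 kg.
Tool frame: the origin (TCP) lies between the finger pads; the fingertips stand 17 mm ahead of it and the grasp point (between the pads) lies 2 mm behind it; z points along the fingers, y is the line along which they close (so a half turn about z gives the same grasp; the last joint's range is limited). The gripper opens to 85 mm and grips with 20 to 120 N. Pads are 22 mm wide; open, the fingers measure 114 mm over their backs; the gripper's body (76 mm by 85 mm) begins 54 mm behind the grasp point. The pads swing forward as they close: fully open they stand 13 mm farther back than shut.
Start: joints at [-1.205, 0.521, -0.036, 1.599, 0.021, 1.021, -0.113], TCP at [0.264, 0.567, 0.248] pointing down, gripper open.
Joint ranges: [-2.91, 2.91], [-0.3, 2.13], [-1.5, 1.42], [0.17, 2.43], [-1.26, 4.41], [0.16, 1.93], [-2.52, 2.52]. Speed limits (rad/s): [1.89, 1.89, 2.39, 2.39, 3.01, 3.01, 3.01].

## Interface

Orientations are given as [roll, pitch, yaw] about the fixed x, y, z axes, in that order (R = Rz(yaw) Ry(pitch) Rx(roll)).
In Python, from workcell import bot gives the robot as it stands.
- The arm moves only by the shell command python3 -m inch 'ROWS' [FORCE]. ROWS is JSON, a list of rows, each a list of 7 numbers: the shift along the tool's x, y, z in units of 200 mm (1.0 is 200 mm), then the turn, a rotation vector about the tool's x, y, z in units of 90 degrees (1.0 is 90 degrees), then the opening, from 0 (shut) to 1 (fully open). In form: [[x, y, z, rx, ry, rz, grip], ...]. A call has 1 to 20 rows; each row is the pose to reach, as a shift and turn from the pose commanded when the call began, along the tool's axes at that moment; what a row does not reach only later rows make up. A row lasts 1/8 s, in which the tool goes at most 62.5 mm and 10.7 degrees, less where a joint would pass 70% of its speed; a pose out of reach is approached as far as the arm can. A call with a number of a shift or a turn outside -1 to 1 is refused whole. A call with a gripper value outside its range is refused whole. The fingers move at their own pace and stop on an object; FORCE is the grip in N (left out, the last holds). Time passes only in rows, so rows that repeat a pose let the fingers close. It gives the time, the measured TCP pose, the force, the opening and the grip force at its end, in the units of the state.
- bot.observe(): the state, without advancing time (a new reading comes with each control period).
- bot.grab_frame(name): name is "scene" or "side" or "wrist"; returns a dict with "img" (384x512x3 uint8, red, green, blue), "z_map" (384x512 float32, m along the optical axis (not along the pixel's ray), 0 where there is no reading), "vfov" (degrees; the focal length in pixels is half the picture's height over the tangent of half this angle, whatever the lens; pixels are square), "cx", "cy" (the principal point, pixels), "rvec" (rotation vector, rad) and "tvec" (3), from world to camera coordinates, as OpenCV has them. Camera axes: x right, y down, z forward; pixel columns grow to the right and rows downward; lengths in m; the calibration is good to about 2 mm. A picture is of the moment at which its call begins.
- bot.job_done(): hands the job in; it is judged then, once.
The state is a dict: "clock": time; "qpos": joint angles; "qd": joint speeds; "joint_efforts": joint torques, N m; "position": TCP position; "tool_rot": TCP orientation; "force": force on the tool from outside, world axes, zero at the start; "moment": the same for the moment, N m; "grip_width": finger opening in m; "finger_force": force on a finger pad.
Only numpy, scipy, OpenCV 4.12 (cv2) and the standard library are available. Lean on these libraries where they do the work, as an engineer would, in place of code of your own. Each camera call takes 0.05 s, during which the arm holds its last target. There are 200 camera calls.

## Task

Do the routine trip test on the bench supply box: press the yellow test button until the wide black breaker lever drops, then push that lever back up until it latches and stays up by itself. Finish by folding the clear cover fully shut over the breakers. Leave the three small blue breaker levers switched on (up) and do not shift anything else on the bench.

Things in the scene. Friction and masses are not known exactly. Their poses are not given: they have to be found in the camera images.
- supply_box: Grey sloping-front bench supply box, fixed to the bench; 270 mm wide (y), 205 mm deep (x), 60 mm high in front, 137 mm at the back. Its front panel rises away from the robot at 25 degrees. Right of the breakers is a socket outlet. Origin: middle of its underside; at yaw 0 its front faces the robot.
- breaker_panel: Front panel with the breaker row. Origin on its surface, middle of the row, 94 mm above the bench; x up the slope, y left, z straight out. Surface spans x -80 to +102 mm. Breaker faces stand out to z = 6 mm over x -50 to +50. The wide white breaker under test is centred at y = +34 mm; the three small ones at y = -20, -38, -56, their blue levers at x = -4 reaching z = 18 mm.
- button_top (a point): Middle of the top of the yellow round test button, 16 mm across, at x 36, y 34, z 15 mm in the panel frame when out. It is pressed straight into the panel (panel -z): travel 7 mm, trips at about 3 mm, 5 N when fully in; springs out by itself.
- test_button (a joint): Travel of the test button in m: 0 out, 0.007 fully in.
- lever_tip (a point): Middle of the end of the wide black lever, 24 mm wide (panel y), 10 mm thick, with a rounded end 11 mm thick. It turns about an axis along panel y at x -12, y 34, z -8 mm of the panel frame; its end, 36 mm from that axis, is at x +3, z 25 mm when up and x -27, z 25 mm when down.
- rcd_lever (a joint): Angle of the black lever, rad: 0 up (on, latched), 0.84 down (tripped), -0.10 the stop just past the latched position. A spring pulls it down. Pushed up from below it takes up to about 8 N, clicks over its catch near the top and stays; let go too early it falls back. Latched, it cannot be pushed down: only the button drops it.
- small_lever_1 (a joint): Angle of the blue lever nearest the black one, in rad: 0 up (on), 0.9 down (off).
- small_lever_2 (a joint): The same for the middle blue lever.
- small_lever_3 (a joint): The same for the rightmost blue lever.
- cover_hinge (a point): Middle of the hinge axis of the smoked clear cover, along panel y, at x = 86, y = 1.5, z = 2 mm in the panel frame (with the panel's axes; does not move with the cover).
- cover_tab (a point): Middle of the black finger tab on the cover's free edge: 46 mm wide, 9 mm thick, projecting 13 mm. The cover is a smoked clear box lid: 150 mm from hinge to free edge, 148 mm wide, 36 mm deep, walls 3 mm. The tab is 156 mm from the hinge along the cover, 28.5 mm outward. Site axes turn with the cover: x from tab to hinge, z out of the outer face. Closed: at x -70, y 1.5, z 32.5 mm of the panel.
- cover (a joint): Angle of the cover, rad: 0 closed over the breakers, 1.70 fully open, standing up and leaning over the panel towards the robot. Stiff hinge: it stays where left and takes about 1 N at the tab; its outer face can be pushed anywhere.
- timer: Bystander: round white and black wind-up timer, 64 mm across, 39 mm high; origin in the middle of its underside.
- powder_pot: Bystander: white pot with an orange band, 40 mm across, 47 mm high; origin in the middle of its underside.
- reagent_bottle: Bystander: white dropper bottle with a red cap, 32 mm across, 82 mm high; origin in the middle of its underside.
- vial: Bystander: small pale vial with a grey cap, 28 mm across, 35 mm high; origin in the middle of its underside.
- tape_reel: Bystander: small yellow reel lying flat, 44 mm across, 13 mm high; origin in the middle of its underside.
- pink_bottle: Bystander: white dropper bottle with a pink cap, 32 mm across, 82 mm high; origin in the middle of its underside.
- spring_clip: Bystander: grey spring clamp, 28 x 92 x 33 mm, lying on the bench; origin in the middle of its underside.

How it is judged:
On the way, in this order (a step that is already met when the one before it is completed fails the run):
1. the test button has been pressed and the black lever has dropped (value of joint rcd_lever above 0.7 rad), for 0.1 s.
2. the black lever is back up and latched (value of joint rcd_lever below 0.12 rad and value of joint test_button below 0.0015 m), for 0.3 s.
At the end, for the whole second after the job is handed in: The black lever is up and latched (below 0.12 rad), the test button is out (within 1.5 mm), the cover is closed (below 0.06 rad, about 9 mm at its free edge) and the three blue levers are up (below 0.25 rad) (all of step 2 and value of joint cover below 0.06 rad and value of joint each of small_lever_1, small_lever_2, small_lever_3 below 0.25 rad); the robot touches nothing.
It fails at once if a small blue breaker lever is knocked off (beyond 0.3 rad) (value of joint any of small_lever_1, small_lever_2, small_lever_3 above 0.3 rad).
It fails at once if a bystander is shifted by more than 30 mm (distance of any of timer, powder_pot, reagent_bottle, vial, tape_reel, pink_bottle, spring_clip from where it was at the start of the episode above 0.03 m).
It also fails if it takes over 54 s, if anything falls off the work surface, if the arm or the gripper's body presses on something with over 40 N, if the wrist force passes 120 N, or if a joint passes its speed limit or range.

## Working session

There is one attempt and no reset: what is moved stays moved. The work goes in short steps, Python scripts to look and compute and a shell command to move; the robot and the scene stay as the last step left them, time stands still between calls to the robot, and variables do not carry over. Pictures are saved under pics/ and viewed, at most 12 in all, crops included, and the job is handed in when it is done.

```bash
mkdir -p pics; ls
python3 - <<'E'
from workcell import bot
import cv2,numpy as np
s=bot.observe();print(s)
for n in("scene","side"):
    f=bot.grab_frame(n);np.savez(f"pics/{n}0.npz",**f)
    cv2.imwrite(f"pics/{n}0.png",f["img"][:,:,::-1]);print(n,f["vfov"],f["cx"],f["cy"],f["rvec"],f["tvec"])
a=[cv2.imread(f"pics/{n}0.png") for n in("scene","side")]
E
```

```text
pics
{'clock': 0.0, 'qpos': array([-1.20522234,  0.522016  , -0.03632116,  1.59999432,  0.021199  ,
        1.02107436, -0.11276438]), 'qd': array([ 1.27680305e-03, -1.12324009e-03, -6.88434794e-05, -8.45679345e-04,
        1.22344077e-04, -3.16320247e-03, -6.90459473e-04]), 'joint_efforts': array([ 4.05835572e-04, -9.27088380e+01,  1.98021568e+00, -3.69949043e+01,
        1.78963935e-02,  8.06024327e-03,  1.98397612e-05]), 'position': array([0.26372508, 0.56629618, 0.24772945]), 'tool_rot': array([-3.14048846e+00,  8.00858356e-05,  2.70583818e+00]), 'force': array([-0.01961325,  0.94558681, -0.45237288]), 'moment': array([-0.0288666 , -0.01486666, -0.04474392]), 'finger_force': 0.0, 'grip_width': 0.08528103895868494}
scene 49.56884139955169 257.7752995147253 188.44318715926912 [ 2.03334811 -0.99070148  0.47246916] [-0.41302244  0.32456177  1.00334088]
side 53.59346288217722 256.7024294984177 194.32697709199167 [ 0.04952086  2.67962209 -1.59501085] [0.57077413 0.13740235 1.36168884]
```

View pics/scene0.png

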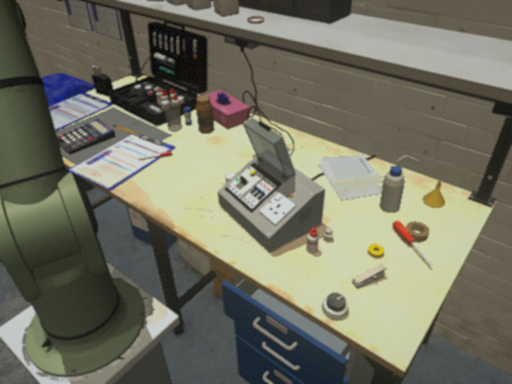

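View pics/side0.png

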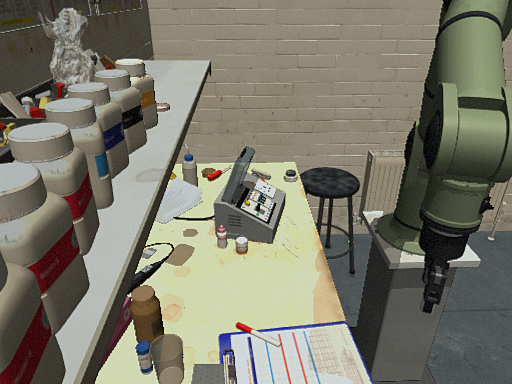

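The box sits at about (270,205) in the scene view, with the cover standing up at (270,150). In the side view it is at about (250,205). I'll enlarge both.

```bash
python3 - <<'E'
import cv2,numpy as np
a=cv2.imread("pics/scene0.png")[110:250,210:330];b=cv2.imread("pics/side0.png")[140:250,205:295]
a=cv2.resize(a,(480,560),interpolation=cv2.INTER_CUBIC)[:,:400];b=cv2.resize(b,(400,489),interpolation=cv2.INTER_CUBIC)
o=np.zeros((560,800,3),np.uint8);o[:,:400]=a;o[:489,400:]=b;cv2.imwrite("pics/crop0.png",o)
E
cat > h.py <<'E'
import numpy as np,cv2
def cam(f):
    F=192/np.tan(np.radians(float(f["vfov"]))/2);R=cv2.Rodrigues(np.array(f["rvec"]))[0]
    return F,float(f["cx"]),float(f["cy"]),R,np.array(f["tvec"])
def pts(f):
    F,cx,cy,R,t=cam(f);z=f["z_map"];v,u=np.mgrid[:384,:512]
    P=np.stack([(u-cx)/F*z,(v-cy)/F*z,z],-1);return (P-t)@R
def proj(f,P):
    F,cx,cy,R,t=cam(f);p=np.atleast_2d(P)@R.T+t;return p[:,:2]/p[:,2:]*F+[cx,cy]
def ray(f,u,v):
    F,cx,cy,R,t=cam(f);d=R.T@np.array([(u-cx)/F,(v-cy)/F,1]);return -R.T@t,d
def tri(rs):
    A=0;b=0
    for c,d in rs:
        d=d/np.linalg.norm(d);M=np.eye(3)-np.outer(d,d);A=A+M;b=b+M@c
    return np.linalg.solve(A,b)
E
python3 - <<'E'
from h import *
f=np.load("pics/scene0.npz");P=pts(f)
# panel plane: points of scene in box region
r=P[165:225,225:330].reshape(-1,3);r=r[(r[:,2]>.03)]
print(len(r),r.min(0),r.max(0))
E
```

```text
5146 [-0.20695904 -0.70914773  0.03002529] [0.88962568 0.10342054 0.85842778]
```

View pics/crop0.png

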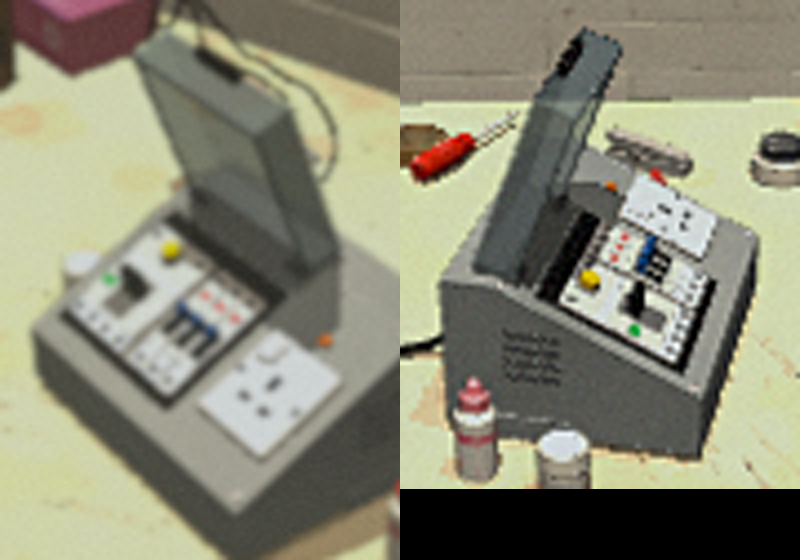

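The crop shows the yellow button at about scene (253,172) and side (248,203). The black lever is up and the cover is leaning open. Next I'll fit the panel plane and triangulate the button.

```bash
cat > m.py <<'E'
from h import *
from scipy.optimize import least_squares
S=np.load("pics/scene0.npz");D=np.load("pics/side0.npz")
rs=[]
for f,(x0,x1,y0,y1) in((S,(240,265,160,185)),(D,(235,260,190,215))):
    h=cv2.cvtColor(f["img"],cv2.COLOR_RGB2HSV)[y0:y1,x0:x1].astype(int)
    m=(abs(h[...,0]-27)<6)&(h[...,1]>165)&(h[...,2]>100)
    v,u=np.nonzero(m);print(len(u),u.mean()+x0,v.mean()+y0);c=(u.mean()+x0,v.mean()+y0);rs.append(ray(f,*c))
    print("depthpt",pts(f)[v+y0,u+x0].mean(0))
B=tri(rs);print("button",B,[np.linalg.norm(np.cross(d/np.linalg.norm(d),B-c)) for c,d in rs])
for f in(S,D):
    P=pts(f).reshape(-1,3);P=P[(np.linalg.norm(P-B,axis=1)<.25)&(P[:,2]>.05)&(P[:,2]<.16)]
    rng=np.random.default_rng(0);best=0
    for _ in range(3000):
        a=P[rng.choice(len(P),3,False)];n=np.cross(a[1]-a[0],a[2]-a[0]);l=np.linalg.norm(n)
        if l<1e-5: continue
        n/=l;n*=np.sign(n[2])
        if abs(n[2]-np.cos(np.radians(25)))>.04: continue
        i=abs((P-a[0])@n)<.003
        if i.sum()>best: best=i.sum();I=i
    Q=P[I];c=Q.mean(0);n=np.linalg.svd(Q-c)[2][2];n*=np.sign(n[2])
    print(best,len(P),n,"slope",np.degrees(np.arccos(n[2])),"yaw",np.degrees(np.arctan2(-n[1],-n[0])),"button above",(B-c)@n,c)
E
python3 m.py
```

```text
10 252.3 172.3
depthpt [ 0.59926063 -0.03212148  0.12314941]
12 247.33333333333334 202.25
depthpt [ 0.60279169 -0.02531876  0.12238724]
button [ 0.60270307 -0.02928573  0.1200797 ] [np.float64(5.6284176585315494e-05), np.float64(5.628417658517965e-05)]
2482 5604 [-0.41505396  0.09459537  0.9048657 ] slope 25.194799213879314 yaw -12.839035917003995 button above 0.0076841190233175195 [ 0.56390981 -0.12115786  0.10339796]
1019 2898 [-0.3526159   0.0943901   0.93099546] slope 21.40947625768878 yaw -14.985893142060213 button above 0.00928726898124907 [ 0.58448736 -0.08298559  0.10864927]
```

```bash
cat > m2.py <<'E'
from m import *
print('---')
for nm,f in(("S",S),("D",D)):
    P=pts(f).reshape(-1,3);P=P[(np.linalg.norm(P-B,axis=1)<.3)&(P[:,2]>.012)&(P[:,2]<.125)]
    for k in range(2):
        rng=np.random.default_rng(0);best=0
        for _ in range(4000):
            a=P[rng.choice(len(P),2,False)];d=a[1,:2]-a[0,:2];l=np.linalg.norm(d)
            if l<.03: continue
            n=np.array([-d[1],d[0]])/l
            i=abs((P[:,:2]-a[0,:2])@n)<.003
            if i.sum()>best: best=i.sum();I=i
        Q=P[I];c=Q.mean(0);n=np.linalg.svd(Q[:,:2]-c[:2])[2][1]
        print(nm,best,"normal ang",np.degrees(np.arctan2(n[1],n[0]))%180,"c",c,"std",Q.std(0),"button dist",abs((B-c)[:2]@n));P=P[~I]
# red-free: triangulate the blue levers/green lamp
for f,(x0,x1,y0,y1) in((S,(225,275,165,205)),(D,(235,275,185,225))):
    h=cv2.cvtColor(f["img"],cv2.COLOR_RGB2HSV)[y0:y1,x0:x1].astype(int)
    for nm,hh,t in(("blue",108,120),("green",65,110)):
        m=(abs(h[...,0]-hh)<14)&(h[...,1]>t)&(h[...,2]>50);v,u=np.nonzero(m)
        print(nm,len(u),u.mean()+x0,v.mean()+y0,pts(f)[v+y0,u+x0].mean(0))
E
python3 m2.py
```

```text
10 252.3 172.3
depthpt [ 0.59926063 -0.03212148  0.12314941]
12 247.33333333333334 202.25
depthpt [ 0.60279169 -0.02531876  0.12238724]
button [ 0.60270307 -0.02928573  0.1200797 ] [np.float64(5.6284176585315494e-05), np.float64(5.628417658517965e-05)]
2482 5604 [-0.41505396  0.09459537  0.9048657 ] slope 25.194799213879314 yaw -12.839035917003995 button above 0.0076841190233175195 [ 0.56390981 -0.12115786  0.10339796]
1019 2898 [-0.3526159   0.0943901   0.93099546] slope 21.40947625768878 yaw -14.985893142060213 button above 0.00928726898124907 [ 0.58448736 -0.08298559  0.10864927]
---
S 1249 normal ang 74.58793044563616 c [ 0.55456168 -0.23725665  0.06258218] std [0.05436406 0.01503826 0.02993543] button dist 0.21328619034489324
S 681 normal ang 164.83838618519158 c [ 0.48288807 -0.08696287  0.04076034] std [0.01994871 0.07348676 0.01597478] button dist 0.1005594456180844
D 1056 normal ang 74.85924073243822 c [0.62816899 0.02265647 0.06362407] std [0.05367157 0.01459588 0.02992044] button dist 0.05679060645429705
D 168 normal ang 164.95022657306924 c [ 0.48882212 -0.06965145  0.04241856] std [0.01940005 0.07204484 0.01633706] button dist 0.09949361637511707
blue 0 nan nan [nan nan nan]
green 1 237.0 179.0 [0.57392141 0.01012252 0.09372277]
blue 14 260.07142857142856 196.64285714285714 [ 0.55582951 -0.09100711  0.10745501]
green 5 257.6 213.8 [0.56875626 0.00706663 0.09509794]m2.py:20: RuntimeWarning: Mean of empty slice.
  print(nm,len(u),u.mean()+x0,v.mean()+y0,pts(f)[v+y0,u+x0].mean(0))
  ret = ret.dtype.type(ret / rcount)
  ret = um.true_divide(
```

```bash
cat > g.py <<'E'
from h import *
from scipy.spatial.transform import Rotation as Ro
from workcell import bot
yaw=np.radians(-15.2);eh=np.array([np.cos(yaw),np.sin(yaw),0]);ey=np.array([-np.sin(yaw),np.cos(yaw),0]);zz=np.array([0,0,1.])
a=np.radians(25);ex=np.cos(a)*eh+np.sin(a)*zz;ez=-np.sin(a)*eh+np.cos(a)*zz
B=np.array([.6021,-.0293,.1228]);O=B-.036*ex-.034*ey-.015*ez
def W(x,y,z): return O+(x*ex+y*ey+z*ez)/1000
def cov(th,r,o,y=1.5): # point r mm along cover, o outward
    d=-np.cos(th)*ex+np.sin(th)*ez;n=np.sin(th)*ex+np.cos(th)*ez
    return W(86,y,2)+(r*d+o*n)/1000
def Rt(tilt):
    t=np.radians(tilt);z=np.sin(t)*eh-np.cos(t)*zz;return np.stack([np.cross(ey,z),ey,z],1)
TIP=.017
def row(tip,tilt,s=None):
    "row for fingertip at tip"
    s=s or bot.observe();R0=Ro.from_euler('xyz',s['tool_rot']).as_matrix();R=Rt(tilt)
    p=tip-TIP*R[:,2];d=R0.T@(p-s['position'])/.2;w=Ro.from_matrix(R0.T@R).as_rotvec()/(np.pi/2)
    return np.round(np.r_[d,w],3)
def now():
    s=bot.observe();R0=Ro.from_euler('xyz',s['tool_rot']).as_matrix();t=s['position']+TIP*R0[:,2]-O
    return "panel tip mm",np.round(1000*np.array([t@ex,t@ey,t@ez]),1),"t",s['clock'],"F panel",np.round([s['force']@ex,s['force']@ey,s['force']@ez],1)
E
python3 - <<'E'
from g import *
S=np.load("pics/scene0.npz");D=np.load("pics/side0.npz")
print("O",O,"lever/button/blue px")
for p in [(36,34,15),(3,34,25),(-4,-20,18),(-4,-56,18)]: print(p,proj(S,W(*p)).round(1),proj(D,W(*p)).round(1))
for th in(1.4,1.5,1.6,1.7): print(th,cov(th,156,30.5),proj(S,cov(th,156,30.5)).round(1),proj(D,cov(th,156,30.5)).round(1))
for c in((30,300),(30,420)):print(pts(S)[c])
print(row(W(36,34,70),40))
E
```

```text
O [ 0.5678174  -0.05521818  0.09399113] lever/button/blue px
(36, 34, 15) [[252.2 171.7]] [[247.5 201.6]]
(3, 34, 25) [[243.2 176.9]] [[257.2 203.9]]
(-4, -20, 18) [[252.6 188.1]] [[261.5 198.9]]
(-4, -56, 18) [[259.8 194. ]] [[263.6 194.3]]
1.4 [ 0.58089752 -0.05721759  0.27767068] [[253.8 133.2]] [[253.4 156.6]]
1.5 [ 0.59522553 -0.06111043  0.28332808] [[258.1 129.8]] [[249.  154.6]]
1.6 [ 0.61002699 -0.0651319   0.28747494] [[262.4 126.9]] [[244.5 153.1]]
1.7 [ 0.62515402 -0.06924182  0.29006983] [[266.8 124.4]] [[239.9 151.9]]
[ 0.83372653 -0.0308474   0.49451877]
[ 1.03308312 -0.30828968  0.49412151]
[-2.623 -2.014  0.313 -0.039 -0.443 -0.104]
```

```bash
python3 -m inch '[[-1,-0.77,0,-0.01,-0.15,-0.04,0],[-1,-0.77,0,-0.02,-0.25,-0.06,0],[-1,-0.77,0,-0.039,-0.443,-0.104,0],[-1,-0.77,0,-0.039,-0.443,-0.104,0],[-1,-0.77,0,-0.039,-0.443,-0.104,0],[-1,-0.77,0,-0.039,-0.443,-0.104,0]]'
python3 -c "
from g import *
print(now(),row(W(10,34,120),40),row(W(36,34,50),40))"
```

```text
clock: 0.85
position: [0.3799, 0.3432, 0.2483]
tool_rot: [3.139, 0.697, 2.875]
force: [-0.4, 0.5, 0.3]
grip_width: -0.0
finger_force: 0.0
('panel tip mm', array([-189.4,  335.2,  244.2]), 't', 0.85, 'F panel', array([-0.4,  0.3,  0.5])) [-8.050e-01 -1.507e+00  8.540e-01  1.000e-03 -1.000e-03 -1.000e-03] [-8.400e-01 -1.508e+00  1.226e+00  1.000e-03 -1.000e-03 -1.000e-03]
```

```bash
python3 -m inch '[[-0.2,-1,0,0,0,0,0],[-0.3,-1,0.1,0,0,0,0],[-0.5,-1,0.2,0,0,0,0],[-0.5,-1,0.3,0,0,0,0],[-0.5,-1,0.3,0,0,0,0]]'
python3 -m inch '[[-0.3,-0.507,0.4,0,0,0,0],[-0.3,-0.507,0.554,0,0,0,0],[-0.3,-0.507,0.554,0,0,0,0],[-0.3,-0.507,0.554,0,0,0,0],[-0.3,-0.507,0.554,0,0,0,0]]'
python3 - <<'E'
from g import *
f=bot.grab_frame("side");cv2.imwrite("pics/a.png",cv2.resize(f["img"][100:270,170:410,::-1],None,fx=2.5,fy=2.5))
f=bot.grab_frame("wrist");cv2.imwrite("pics/w.png",f["img"][...,::-1])
print(now(),row(W(36,34,30),40),row(W(36,34,5),40))
for p in [(36,34,15),(3,34,25),(-4,-20,18)]: print(p,proj(f,W(*p)).round(1))
h=cv2.cvtColor(f["img"],cv2.COLOR_RGB2HSV).astype(int);m=(abs(h[...,0]-27)<6)&(h[...,1]>165)&(h[...,2]>100)
n,l,st,c=cv2.connectedComponentsWithStats(m.astype(np.uint8));print([(st[i,4],c[i].round(1)) for i in range(1,n) if st[i,4]>30])
E
```

```text
clock: 1.48
position: [0.4306, 0.1353, 0.2697]
tool_rot: [3.137, 0.699, 2.873]
force: [0.4, 0.8, -0.1]
grip_width: -0.0001
finger_force: 0.0
clock: 2.1
position: [0.5182, 0.006, 0.2231]
tool_rot: [3.137, 0.7, 2.874]
force: [2.8, 0.9, -0.1]
grip_width: -0.0003
finger_force: 0.0
('panel tip mm', array([  1.3,  41.8, 126. ]), 't', 2.2, 'F panel', array([-0.1, -0.4,  1. ])) [-0.043 -0.037  0.509 -0.003  0.001 -0.002] [-0.011 -0.036  0.629 -0.003  0.001 -0.002]
(36, 34, 15) [[248.9 189.4]]
(3, 34, 25) [[248.3 162.5]]
(-4, -20, 18) [[184.2 151.2]]
[(np.int32(125), array([  5.2, 178.6])), (np.int32(227), array([247.3, 184.1]))]
```

View pics/w.png

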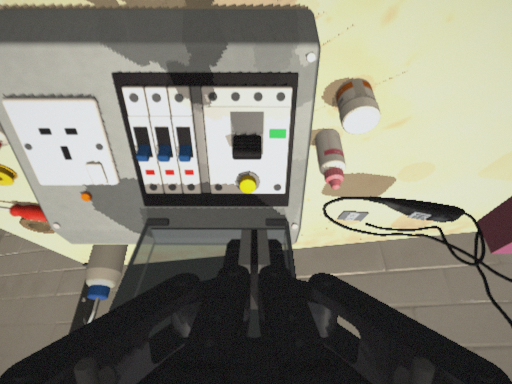

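View pics/a.png

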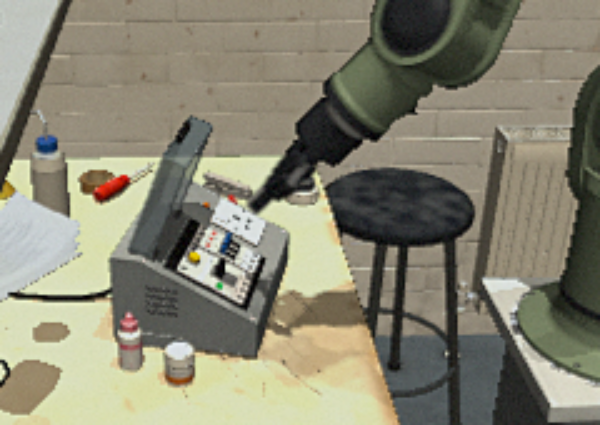

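The wrist view shows the button at (247,184), the lever up at (247,148) and the blue levers at (145–185,152). My predicted button position is about 5 px lower, so I'll check again now that the arm has settled.

```bash
cat > b.py <<'E'
from g import *
def where(f,u,v,z):
    c,d=ray(f,u,v);k=(z/1000-(c-O)@ez)/(d@ez);p=c+k*d-O;return np.round(1000*np.array([p@ex,p@ey,p@ez]),1)
def look(z=15):
    f=bot.grab_frame("wrist");h=cv2.cvtColor(f["img"],cv2.COLOR_RGB2HSV).astype(int)
    m=(abs(h[...,0]-27)<7)&(h[...,1]>150)&(h[...,2]>70);m[:,:150]=0;m[:,350:]=0
    n,l,st,c=cv2.connectedComponentsWithStats(m.astype(np.uint8))
    i=1+np.argmax(st[1:,4]);print(st[i],c[i],"button in panel",where(f,*c[i],z));return f,c[i]
E
python3 - <<'E'
from b import *
S=np.load("pics/scene0.npz");D=np.load("pics/side0.npz")
f,c=look();print(now())
rs=[ray(S,252.3,172.3),ray(D,247.3,202.2),ray(f,*c)]
q=tri(rs)-O;print(1000*np.array([q@ex,q@ey,q@ez]))
P=pts(f)[int(c[1]),int(c[0])]-O;print("depth",1000*np.array([P@ex,P@ey,P@ez]))
P=pts(f)[105,165]-O;print("depth face",1000*np.array([P@ex,P@ey,P@ez]))
E
```

```text
[239 176  16  19 231] [246.5974026  184.94372294] button in panel [30.3 33.1 15. ]
('panel tip mm', array([  0.3,  43.7, 126.9]), 't', 2.25, 'F panel', array([-0.3, -0.1, -0.2]))
[34.62860128 33.43194376 11.62461525]
depth [28.76567146 32.60313844 15.85599968]
depth face [-40.48734973 -32.62676611   4.995855  ]
```

```bash
python3 -m inch '[[-0.03,-0.045,0.22,0,0,0,0],[-0.045,-0.045,0.44,0,0,0,0],[-0.045,-0.045,0.44,0,0,0,0],[-0.045,-0.045,0.44,0,0,0,0]]'
python3 - <<'E'
from b import *
f,c=look();print(now(),row(W(34,34,20),40),row(W(34,34,6),40))
f=f["img"][100:384,120:400,::-1];s=bot.grab_frame("side")["img"][150:250,190:300,::-1];cv2.imwrite("pics/b.png",np.hstack([cv2.resize(f,(400,400)),cv2.resize(s,(400,400))]))
E
```

```text
clock: 2.75
position: [0.575, -0.0182, 0.1616]
tool_rot: [3.14, 0.699, 2.876]
force: [-0.2, 0.4, 0.5]
grip_width: -0.0
finger_force: 0.0
[237 199  24  27 500] [248.602 211.794] button in panel [30.2 32.8 15. ]
('panel tip mm', array([30.7, 37.7, 46.5]), 't', 2.8, 'F panel', array([ 0.5, -0.1,  0.5])) [ 0.018 -0.019  0.132  0.001  0.001 -0.   ] [ 0.037 -0.019  0.2    0.001  0.001 -0.   ]
```

View pics/b.png

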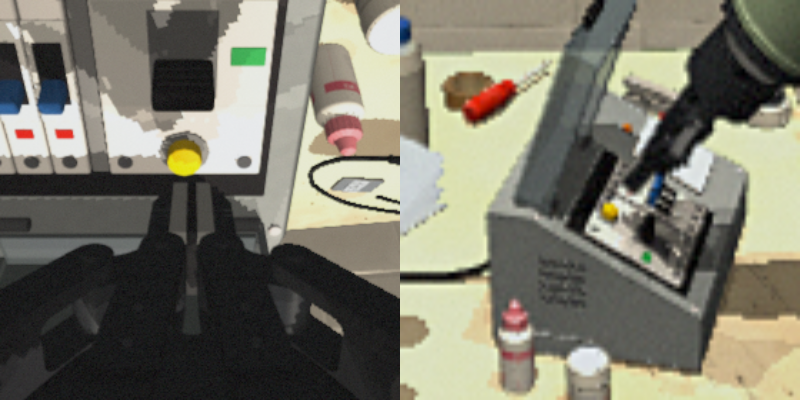

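The fingertips are at about wrist pixel (253,231) and the button is at (249,212). I'll compare these with the projected tip.

Run:
```python
from b import *
f=bot.grab_frame("wrist")
print(now());
for dz in(46.5,50): print(proj(f,W(30.7,37.7,dz)))
g=f["z_map"];print(np.round(g[215:250:3,240:268:3],3))
```

```text
('panel tip mm', array([30.9, 37.6, 46.7]), 't', 2.9, 'F panel', array([0.5, 0.5, 0.1]))
[[256.7173744  246.25897857]]
[[256.78166797 250.87135945]]
[[0.187 0.186 0.186 0.187 0.187 0.187 0.186 0.195 0.198 0.198]
 [0.188 0.187 0.188 0.188 0.188 0.186 0.189 0.199 0.199 0.199]
 [0.2   0.19  0.189 0.189 0.19  0.19  0.2   0.201 0.201 0.2  ]
 [0.206 0.207 0.209 0.208 0.207 0.207 0.207 0.206 0.207 0.208]
 [0.208 0.207 0.208 0.209 0.209 0.208 0.208 0.209 0.209 0.208]
 [0.21  0.151 0.152 0.152 0.151 0.152 0.151 0.153 0.152 0.21 ]
 [0.211 0.147 0.148 0.148 0.149 0.148 0.149 0.148 0.148 0.21 ]
 [0.214 0.145 0.144 0.146 0.145 0.145 0.145 0.146 0.145 0.214]
 [0.142 0.142 0.143 0.142 0.142 0.142 0.141 0.142 0.144 0.142]
 [0.138 0.139 0.139 0.139 0.139 0.138 0.139 0.139 0.139 0.138]
 [0.136 0.137 0.135 0.136 0.136 0.136 0.136 0.138 0.136 0.136]
 [0.134 0.133 0.133 0.132 0.133 0.    0.133 0.134 0.134 0.134]]
```

Run:
```python
from b import *
f=bot.grab_frame("wrist");P=pts(f);s=bot.observe();R=Ro.from_euler('xyz',s['tool_rot']).as_matrix()
for r,u in((230,254),(234,254),(240,254),(246,254),(240,246),(240,262)): print(r,u,np.round(1000*R.T@(P[r,u]-s['position']),1))
h=cv2.cvtColor(f["img"],cv2.COLOR_RGB2HSV).astype(int)
```

```text
230 254 [11.4 -1.3 13.7]
234 254 [11.9 -1.3  8.1]
240 254 [11.3 -1.3  2.7]
246 254 [11.6 -1.3 -3.8]
240 246 [11.4 -5.2  2.5]
240 262 [11.4  2.6  2.5]
```

```bash
python3 -c "
from g import *
for z in(22,12,10): print(row(W(36.5,33.5,z),40))"
```

```text
[ 0.005 -0.02   0.126  0.001  0.002 -0.   ]
[ 0.018 -0.02   0.174  0.001  0.002 -0.   ]
[ 0.021 -0.02   0.184  0.001  0.002 -0.   ]
```

```bash
python3 -m inch '[[0.005,-0.02,0.126,0,0,0,0],[0.005,-0.02,0.126,0,0,0,0],[0.01,-0.02,0.15,0,0,0,0],[0.018,-0.02,0.174,0,0,0,0],[0.018,-0.02,0.174,0,0,0,0],[0.018,-0.02,0.174,0,0,0,0],[0.018,-0.02,0.174,0,0,0,0]]'
python3 - <<'E'
from b import *
print(now());f=bot.grab_frame("wrist");g=bot.grab_frame("side")
cv2.imwrite("pics/c.png",np.hstack([cv2.resize(f["img"][100:300,160:360,::-1],(400,400)),cv2.resize(g["img"][150:250,200:300,::-1],(400,400))]))
E
```

```text
clock: 3.82
position: [0.5931, -0.028, 0.1324]
tool_rot: [3.141, 0.699, 2.876]
force: [-0.2, 0.3, 5.5]
grip_width: 0.0
finger_force: 2.4
('panel tip mm', array([36.3, 32.9, 11.1]), 't', 3.825, 'F panel', array([2.1, 0.2, 5.1]))
```

View pics/c.png

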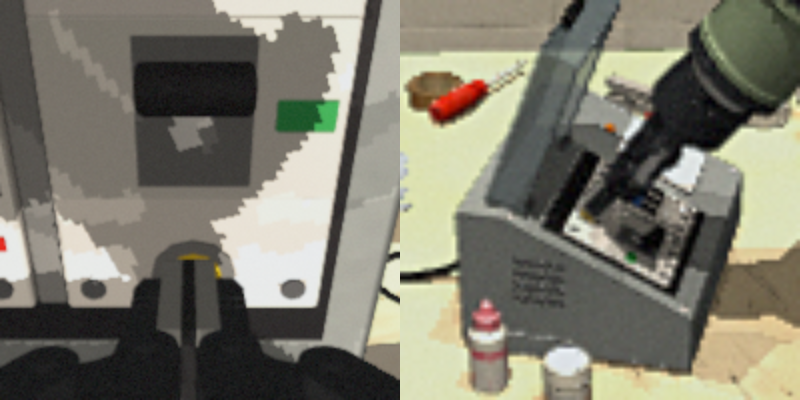

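The lever has dropped: in the wrist crop it now lies at the panel-front side of its slot. I'll retract and go below it.

```bash
python3 -m inch '[[0,0,-0.1,0,0,0,0],[0,0,-0.3,0,0,0,0],[0,0,-0.3,0,0,0,0]]'
python3 -c "
from g import *
print(now())
for p in((-54,34,60),(-54,34,14)): print(row(W(*p),25))"
```

```text
clock: 4.3
position: [0.555, -0.0174, 0.1796]
tool_rot: [3.14, 0.7, 2.876]
force: [0.1, 0.4, -0.3]
grip_width: -0.0
finger_force: 0.0
('panel tip mm', array([20.4, 33.1, 70.6]), 't', 4.3, 'F panel', array([-0.1,  0.4, -0.3]))
[ 0.351  0.005 -0.043  0.001  0.168  0.   ]
[0.411 0.004 0.179 0.001 0.168 0.   ]
```

```bash
python3 -m inch '[[0.2,0.005,-0.05,0,0.08,0,0],[0.351,0.005,-0.043,0,0.168,0,0],[0.351,0.005,-0.043,0,0.168,0,0],[0.38,0.005,0.07,0,0.168,0,0],[0.411,0.005,0.179,0,0.168,0,0],[0.411,0.005,0.179,0,0.168,0,0]]'
python3 -c "
from b import *
print(now())
for p in((-35,34,15),(-25,34,15),(-20,34,15),(-16,34,15)): print(row(W(*p),25))
f=bot.grab_frame('wrist');g=bot.grab_frame('side')
cv2.imwrite('pics/d.png',np.hstack([cv2.resize(f['img'][100:300,160:360,::-1],(400,400)),cv2.resize(g['img'][150:250,200:300,::-1],(400,400))]))
"
```

```text
clock: 5.05
position: [0.517, -0.0072, 0.096]
tool_rot: [-3.141, 0.432, 2.875]
force: [-0.4, -0.0, 0.1]
grip_width: -0.0004
finger_force: 0.0
('panel tip mm', array([-55.1,  33. ,  10.8]), 't', 5.05, 'F panel', array([-0.3, -0.1,  0.3]))
[-0.1    0.005 -0.021 -0.    -0.003 -0.001]
[-0.15   0.005 -0.022 -0.    -0.003 -0.001]
[-0.175  0.005 -0.022 -0.    -0.003 -0.001]
[-0.195  0.005 -0.022 -0.    -0.003 -0.001]
```

View pics/d.png

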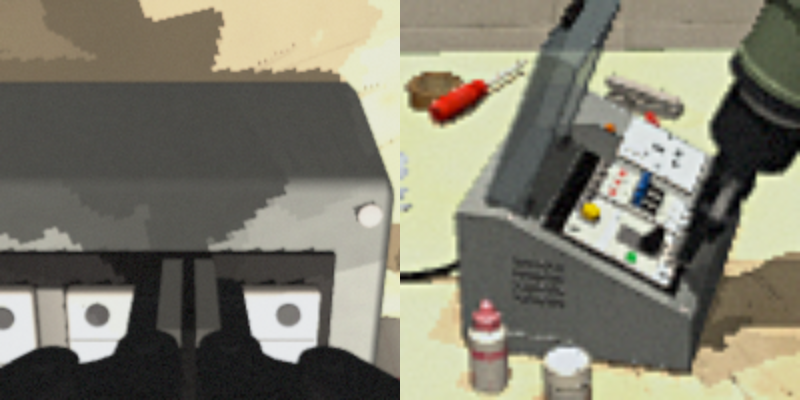

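The fingers are just below the dropped lever, seen in the side crop at (690,250). Now I push up the slope.

```bash
python3 -m inch '[[-0.05,0.005,-0.005,0,0,0,0],[-0.1,0.005,-0.01,0,0,0,0],[-0.13,0.005,-0.01,0,0,0,0],[-0.16,0.005,-0.01,0,0,0,0],[-0.175,0.005,-0.01,0,0,0,0],[-0.175,0.005,-0.01,0,0,0,0]]'
python3 -c "
from g import *
print(now())"
```

```text
clock: 5.9
position: [0.5474, -0.0133, 0.1149]
tool_rot: [3.14, 0.436, 2.876]
force: [-2.5, 1.8, 1.6]
grip_width: -0.0001
finger_force: 1.8
('panel tip mm', array([-19. ,  35.1,  15. ]), 't', 5.9, 'F panel', array([-1.9,  1. ,  2.7]))
```

```bash
python3 -m inch '[[-0.01,0,0,0,0,0,0],[-0.018,0,0,0,0,0,0],[-0.018,0,0,0,0,0,0]]'
python3 -c "
from g import *
print(now())"
```

```text
clock: 6.28
position: [0.5497, -0.014, 0.1154]
tool_rot: [3.141, 0.433, 2.877]
force: [-10.4, 4.2, 2.8]
grip_width: -0.0001
finger_force: 5.9
('panel tip mm', array([-16.7,  35.1,  14.4]), 't', 6.275, 'F panel', array([-8.9,  1.3,  7.2]))
```

```bash
python3 -m inch '[[-0.01,0,0,0,0,0,0],[-0.01,0,0,0,0,0,0]]'
python3 -c "
from g import *
print(now())"
```

```text
clock: 6.52
position: [0.55, -0.014, 0.1155]
tool_rot: [3.141, 0.431, 2.878]
force: [-21.4, 6.1, 3.7]
grip_width: -0.0001
finger_force: 11.1
('panel tip mm', array([-16.4,  35.1,  14.3]), 't', 6.525, 'F panel', array([-18.6,   0.3,  12.7]))
```

The tip no longer advances, so the lever is at its hard stop. I'll back off and look.

```bash
python3 -m inch '[[0.08,0,0,0,0,0,0],[0.17,0,0,0,0,0,0],[0.17,0,-0.2,0,0,0,0],[0.17,0,-0.4,0,0,0,0],[0.17,0,-0.4,0,0,0,0]]'
python3 -c "
from b import *
print(now())
f=bot.grab_frame('wrist');g=bot.grab_frame('side')
cv2.imwrite('pics/e.png',np.hstack([cv2.resize(f['img'][50:250,140:340,::-1],(400,400)),cv2.resize(g['img'][150:250,200:300,::-1],(400,400))]))
for p in((3,34,25),(-27,34,25),(36,34,15)): print(proj(f,W(*p)))
"
```

```text
clock: 7.15
position: [0.4901, 0.0023, 0.176]
tool_rot: [3.141, 0.436, 2.877]
force: [0.6, -0.0, 0.1]
grip_width: 0.0002
finger_force: 0.0
('panel tip mm', array([-47. ,  35.1,  95.4]), 't', 7.15, 'F panel', array([ 0.5,  0.1, -0.2]))
[[254.24858502 259.41235988]]
[[254.27171061 226.03153013]]
[[254.20056799 286.18843205]]
```

View pics/e.png

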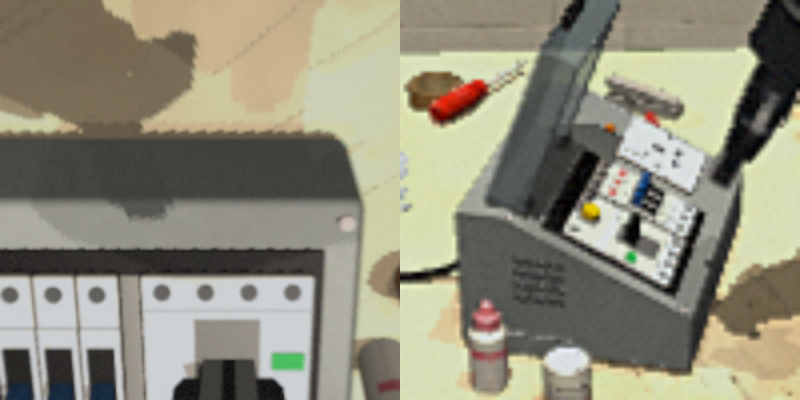

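The lever stands up by itself and the button is out, matching the initial look. Next is the cover.

```bash
python3 -c "
from g import *
q=cov(1.65,190,70,1.5)
b=cov(1.65,118,62,1.5)
u=b.copy();u[2]=.37
f=u-eh*.2; f2=O-eh*.05+zz*.0; f2[2]=.37
print('behind',b,u)
for p in(f2,u-eh*.1,u,b): print(p.round(3),row(p,10))"
```

```text
behind [ 0.65885876 -0.07839919  0.26437794] [ 0.65885876 -0.07839919  0.37      ]
[ 0.52  -0.042  0.37 ] [-0.612 -0.173 -0.873  0.001  0.167 -0.   ]
[ 0.562 -0.052  0.37 ] [-0.811 -0.166 -0.78   0.001  0.167 -0.   ]
[ 0.659 -0.078  0.37 ] [-1.264e+00 -1.660e-01 -5.680e-01  1.000e-03  1.670e-01 -0.000e+00]
[ 0.659 -0.078  0.264] [-1.04e+00 -1.67e-01 -9.00e-02  1.00e-03  1.67e-01 -0.00e+00]
```

```bash
python3 -m inch '[[-0.1,-0.1,-0.4,0,0.08,0,0],[-0.4,-0.17,-0.8,0,0.167,0,0],[-0.612,-0.17,-0.873,0,0.167,0,0],[-0.81,-0.166,-0.78,0,0.167,0,0],[-0.81,-0.166,-0.78,0,0.167,0,0],[-0.81,-0.166,-0.78,0,0.167,0,0]]'
python3 -c "
from g import *
print(now())
b=cov(1.65,118,62,1.5)
u=b.copy();u[2]=.37
for p in(u,b): print(p.round(3),row(p,10))"
```

```text
clock: 8.0
position: [0.5619, -0.0541, 0.387]
tool_rot: [-3.14, 0.177, 2.872]
force: [-1.2, -0.4, -0.6]
grip_width: 0.0001
finger_force: 0.0
('panel tip mm', array([114.1,  -0.5, 251.7]), 't', 8.0, 'F panel', array([-1.2, -0.7, -0.1]))
[ 0.659 -0.078  0.37 ] [-0.477  0.012  0.087 -0.001  0.002 -0.003]
[ 0.659 -0.078  0.264] [-0.384  0.013  0.607 -0.001  0.002 -0.003]
```

```bash
python3 -m inch '[[-0.25,0.012,0.045,0,0,0,0],[-0.477,0.012,0.087,0,0,0,0],[-0.477,0.012,0.087,0,0,0,0],[-0.477,0.012,0.087,0,0,0,0],[-0.43,0.012,0.35,0,0,0,0],[-0.385,0.012,0.6,0,0,0,0],[-0.385,0.012,0.6,0,0,0,0]]'
python3 -c "
from g import *
print(now())
g=bot.grab_frame('side');cv2.imwrite('pics/f.png',cv2.resize(g['img'][100:250,170:370,::-1],(800,600)))
R=Rt(10)
for th in np.r_[1.6:-.05:-.15]:
    n=np.sin(th)*ex+np.cos(th)*ez
    print(round(th,2),row(cov(th,118,36+11*abs(R[:,0]@n)),10)[:3])"
```

```text
clock: 8.88
position: [0.6515, -0.0747, 0.2771]
tool_rot: [-3.14, 0.168, 2.876]
force: [0.5, 0.1, 0.2]
grip_width: 0.0001
finger_force: 0.0
('panel tip mm', array([150.7,   3.1, 113.3]), 't', 8.875, 'F panel', array([0.5, 0.2, 0. ]))
1.6 [ 0.087 -0.011  0.007]
1.45 [ 0.184 -0.011  0.001]
1.3 [ 0.282 -0.011  0.011]
1.15 [ 0.378 -0.011  0.037]
1.0 [ 0.469 -0.011  0.078]
0.85 [ 0.552 -0.011  0.133]
0.7 [ 0.626 -0.011  0.201]
0.55 [ 0.688 -0.011  0.281]
0.4 [ 0.736 -0.01   0.369]
0.25 [ 0.769 -0.01   0.463]
0.1 [ 0.79  -0.01   0.545]
-0.05 [ 0.799 -0.01   0.63 ]
```

View pics/f.png

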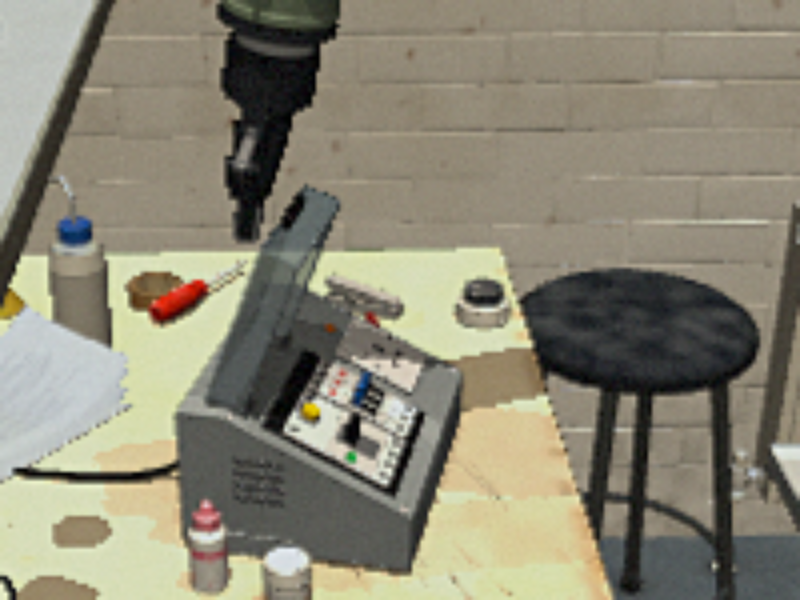

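The fingertip is behind the cover's outer face, at (245,235) in the crop, and clear of it. Now I sweep the arc.

```bash
python3 -m inch '[[0.087,-0.01,0.007,0,0,0,0],[0.184,-0.01,0.001,0,0,0,0],[0.282,-0.01,0.011,0,0,0,0],[0.378,-0.01,0.037,0,0,0,0],[0.469,-0.01,0.078,0,0,0,0],[0.552,-0.01,0.133,0,0,0,0],[0.626,-0.01,0.2,0,0,0,0],[0.688,-0.01,0.28,0,0,0,0],[0.736,-0.01,0.369,0,0,0,0],[0.736,-0.01,0.369,0,0,0,0]]'
python3 -c "
from g import *
print(now())
g=bot.grab_frame('side');cv2.imwrite('pics/g.png',cv2.resize(g['img'][100:250,170:370,::-1],(800,600)))
R=Rt(10)
for th in (.25,.1,0,-.05):
    n=np.sin(th)*ex+np.cos(th)*ez
    print(round(th,2),row(cov(th,118,36+11*abs(R[:,0]@n)),10)[:3])"
```

```text
clock: 10.18
position: [0.5259, -0.0416, 0.1831]
tool_rot: [3.141, 0.175, 2.876]
force: [-0.5, 0.3, 0.2]
grip_width: 0.0
finger_force: 0.0
('panel tip mm', array([-6.6,  2.1, 82.9]), 't', 10.175, 'F panel', array([-0.4,  0.1,  0.4]))
0.25 [ 0.043 -0.004  0.099]
0.1 [ 0.064 -0.004  0.182]
0 [ 0.071 -0.004  0.238]
-0.05 [ 0.073 -0.004  0.266]
```

View pics/g.png

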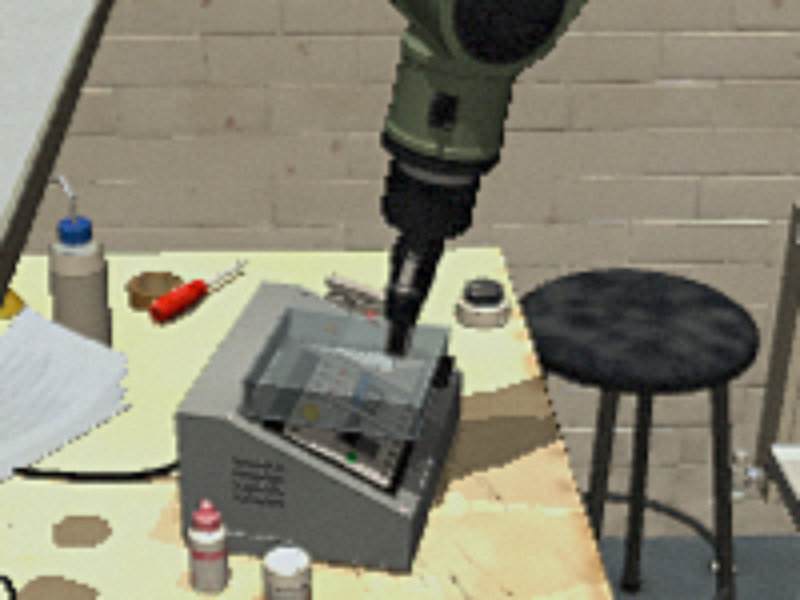

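The cover is following, with its free edge around (435,390) and nearly down. I'll push it shut.

```bash
python3 -m inch '[[0.043,0,0.1,0,0,0,0],[0.064,0,0.18,0,0,0,0],[0.071,0,0.235,0,0,0,0],[0.071,0,0.235,0,0,0,0]]'
python3 -c "
from g import *
print(now())"
```

```text
clock: 10.72
position: [0.521, -0.0402, 0.1341]
tool_rot: [3.141, 0.175, 2.876]
force: [-2.3, 0.0, 7.8]
grip_width: -0.0001
finger_force: 3.8
('panel tip mm', array([-32. ,   2.2,  40.7]), 't', 10.725, 'F panel', array([ 1.2, -0.6,  8.1]))
```

```bash
python3 -m inch '[[0,0,0.015,0,0,0,0],[0,0,0.015,0,0,0,0]]'
python3 -c "
from g import *
print(now())"
python3 -m inch '[[0,0,-0.2,0,0,0,0],[0,0,-0.6,0,0,0,0],[0,0,-0.8,0,0,0,0],[0,0,-0.8,0,0,0,0],[0,0,-0.8,0,0,0,0],[0,0,-0.8,0,0,0,0]]'
python3 - <<'E'
from g import *
print(now())
g=bot.grab_frame('side');f=bot.grab_frame('scene')
for th in(0,.1): print(th,proj(g,cov(th,156,30.5)),proj(f,cov(th,156,30.5)))
P=(pts(f)-O)*1000;q=np.stack([P@ex,P@ey,P@ez],-1).reshape(-1,3)
for x in(-55,-30,0,30,60):
    m=(abs(q[:,0]-x)<8)&(abs(q[:,1])<60)&(q[:,2]>-5)&(q[:,2]<90);print(x,m.sum(),np.percentile(q[m,2],[10,50,90]).round(1) if m.any() else '')
cv2.imwrite('pics/k.png',np.hstack([cv2.resize(f['img'][110:250,210:330,::-1],(400,467)),cv2.resize(g['img'][140:257,195:295,::-1],(400,467))]))
E
```

```text
clock: 10.98
position: [0.5214, -0.0403, 0.1328]
tool_rot: [3.141, 0.176, 2.876]
force: [-21.6, 1.9, 51.3]
grip_width: 0.0004
finger_force: 27.4
('panel tip mm', array([-32.1,   2.2,  39.3]), 't', 10.975, 'F panel', array([ 2.3, -3.8, 55.6]))
clock: 11.72
position: [0.4934, -0.0331, 0.2868]
tool_rot: [3.141, 0.171, 2.876]
force: [-0.1, 0.3, -0.2]
grip_width: -0.0003
finger_force: 0.0
('panel tip mm', array([  6.7,   1.8, 191.1]), 't', 11.725, 'F panel', array([-0.3,  0.3, -0.1]))
0 [[278.56809001 207.66710473]] [[230.49909956 196.78091081]]
0.1 [[279.57201282 203.89921958]] [[229.34069809 193.01568679]]
-55 159 [37.5 39.6 42.1]
-30 159 [37.3 39.1 42. ]
0 155 [37.5 39.8 41.8]
30 154 [37.4 39.5 41.7]
60 156 [37.2 39.4 41.7]
```

View pics/k.png

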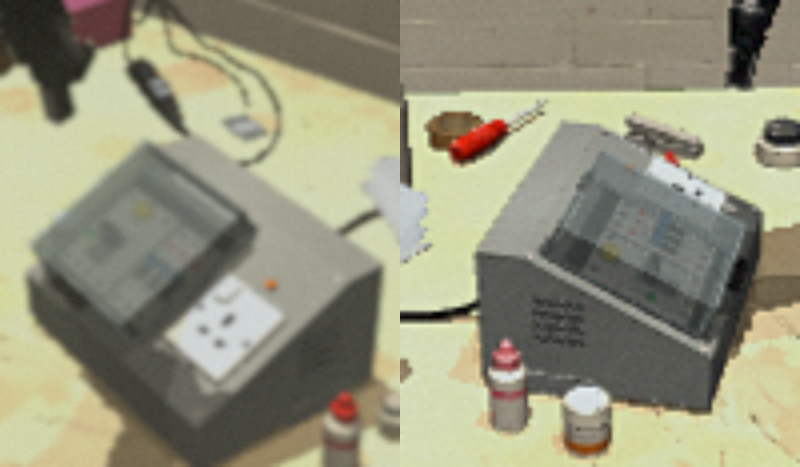

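The cover is fully shut: its face is flat at about 39 mm along the whole panel. The robot is clear, so I'm handing in.

```bash
python3 -c "
from workcell import bot
print(bot.job_done())"
```

```text
the job is handed in; nothing more can be done
None
```

The trip test is done and handed in (no verdict was returned): the button dropped the black lever, the lever is latched up again, the cover is shut, and nothing else looked disturbed in the last pictures.

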